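Unbar the pantry stock and make up two kits

ROBOT

A 6-joint arm with a two-finger parallel gripper is mounted at the origin on the work surface. World frame = base frame: x ahead of the robot, y to its left, z up, the work surface at z = 0. Lengths are in m, angles in rad, forces in N, time in s.
With the tool pointing down it reaches from about 0.3 to 0.825 m from the base axis. Payload 5.4 kg.
Tool frame: the origin (TCP) lies between the finger pads; the fingertips stand 25 mm ahead of it and the grasp point (between the pads) lies 6 mm ahead of it; z points along the fingers, y is the line along which they close (so a half turn about z gives the same grasp; the last joint's range is limited). The gripper opens to 92 mm and grips with 3 to 60 N. Pads are 20 mm wide; open, the fingers measure 128 mm over their backs; the gripper's body (75 mm by 189 mm) begins 69 mm behind the grasp point.
Start: joints at [-1.389, 0.158, 1.597, -0, 1.386, -0.21], TCP at [0.22, -0.531, 0.24] pointing down, gripper open.
Joint ranges: [-2.91, 2.91], [-0.94, 2.29], [0.18, 2.7], [-1.29, 4.43], [0.17, 2.64], [-3, 3]. Speed limits (rad/s): [2.57, 2.57, 3.14, 3.14, 3.14, 3.14].

INTERFACE

Orientations are given as a rotation vector (axis times angle).
In Python, from workcell import ctrl, viewer, models gives the robot as it stands.
- The arm moves only by the tool servo_tool, never from a script. Its argument "increments" is one flat list of numbers, 7 for each row, row after row: the closure, from 0 (fully open) to 1 (shut), then the shift along the tool's x, y, z in m, then the turn, a rotation vector about the tool's x, y, z in degrees. In form: [jaw, tx, ty, tz, wx, wy, wz, jaw, tx, ty, tz, wx, wy, wz, ...]. A call has exactly 8 rows; each row is the pose to reach, as a shift and turn from the pose commanded when the call began, along the tool's axes at that moment; what a row does not reach only later rows make up. A row lasts 1/10 s, in which the tool goes at most 50 mm and 8.59 degrees, less where a joint would pass 70% of its speed; a pose out of reach is approached as far as the arm can. A call with a gripper value outside its range is refused whole. The fingers move at their own pace and stop on an object; "force" is the grip in N (left out, the last holds). Time passes only in rows, so rows that repeat a pose let the fingers close, or fill a call up. It gives the time, the measured TCP pose, the force, the opening and the grip force at its end, in the units of the state.
- ctrl.sense(): the state, without advancing time (a new reading comes with each control period).
- viewer.get_image(name): name is "scene" or "top" or "wrist"; returns a dict with "img" (400x640x3 uint8, blue, green, red), "camera_matrix" (3x3 intrinsics, pixels), "k1" (the pictures are not rectified: a ray, as slopes to the right and down, at radius r is drawn at 1 + k1 r^2 times it, then the intrinsics apply), "R" (3x3) and "t" (3): a world point X has camera coordinates R X + t; the wrist camera has in their place "tool_from_camera" (4x4, takes a point from camera to tool coordinates, whose origin is the TCP and whose axes are the flange's). Camera axes: x right, y down, z forward; pixel columns grow to the right and rows downward; lengths in m; the calibration is good to about 2 mm. A picture is of the moment at which its call begins: read the wrist's pose just before it. There is no depth.
- ctrl.job_done(): hands the job in; it is judged then, once.
Trained networks look in a picture, given as the dict that the camera call returned (one of the last four; its "shot" number tells which), for a name from the list of things; names that differ only in an ending like _2 or _b are one class to them, and where a whole thing is asked for, a point or a joint stands for the part that bears it (a point fixed in the world has none). Each returns a list of dicts, best first, with "conf" (0 to 1); they miss things now and then, are a little off and sometimes report something else, mostly with a low value. They report only what shows in the picture. A call takes as long as a camera call. They do not tell look-alikes from the thing itself.
- models.find_in(name, picture): "location" ([x, y, z] in m, in world coordinates, good to about 4 mm: the middle of the surface that is visible of it).
- models.spot_point(name, picture): "location" ([x, y, z] in m, in world coordinates, good to about 4 mm: a listed point, or the origin of a listed thing).
The state is a dict: "time_s": time; "joint_positions": joint angles; "qd": joint speeds; "joint_torque": joint torques, N m; "tcp_pos": TCP position; "orientation": TCP orientation; "force": force on the tool from outside, world axes, zero at the start; "moment": the same for the moment, N m; "finger_gap": opening from 0.0 (shut) to 1.0 (fully open); "grasp_force": force on a finger pad.
Only numpy, scipy, OpenCV 4.12 (cv2) and the standard library are available. Lean on these libraries where they do the work, as an engineer would, in place of code of your own. Each camera call takes 0.05 s, during which the arm holds its last target. There are 200 camera calls.

TASK

First lift the wooden retaining bar straight up and level out of its two U brackets over the stock bay, and lay it down in both saddles of the bar rest. Then make up two pantry kits, one thing to a compartment: the squat jam jar and the tea carton go into the slatted wooden crate, the food tin and the slim spice jar into the thin-walled cardboard tray. Set everything down gently and upright; nothing may be dropped or tipped over.

Things in the scene. Friction and masses are not known exactly. Their poses are not given: they have to be found in the camera images.
- stock_bay: Fixed wooden board 120 (x) x 440 (y) x 12 mm; 10 mm lips on its long edges. Stock stands on top (12 mm above the table) near x = 0, y = -126, -42, 42, 126 mm in any order. At y = +-200 a steel post with open-topped U bracket: slot centred at x = -18, 26 mm wide, floor 115, arm tops 149 mm above the table. Origin: centre of the underside, on the table; y along the row, z up.
- retaining_bar: Loose plain wooden bar, 18 mm wide (x) x 430 long (y) x 28 high (z), about 160 g. At the start it lies level in the two U brackets, underside 115 mm above the table and about 10 mm over the tallest stock. Origin: centre of its underside; y along its length, z up.
- bar_rest: Fixed dark plank 90 (x) x 260 (y) x 10 mm at the left or right of the table, its y roughly along world x. At y = +-100 a black U saddle 22 mm thick, slot centred at x = 0, 52 mm wide, open upwards, floor 30, arm tops 50 mm above the table. The bar is to lie along y in both saddles, roughly centred. Origin: centre of the underside, on the table.
- jam_jar: Loose squat round glass jar of amber jam with a steel lid: body 64 mm in diameter, lid 62 mm in diameter and 14 mm high, total height 72 mm, about 300 g; the widest and lowest of the stock. Origin: centre of its underside, z up.
- tea_carton: Loose rectangular cardboard box of tea, 42 (x) x 62 (y) x 80 mm high (z), about 120 g; stands with its long side along the bay. Origin: centre of its underside.
- food_tin: Loose straight cylindrical metal tin with paper band, 50 mm in diameter (rims 52 mm), 88 mm high, about 250 g. Origin: centre of its underside, z up.
- spice_jar: Loose slim round glass spice jar: body 42 mm in diameter up to 66 mm height, short neck, black cap 36 mm in diameter from 72 to 92 mm height, about 140 g; the slimmest and tallest of the stock. Origin: centre of its underside, z up.
- slatted_crate: Fixed low wooden crate, slatted sides, four corner posts, 100 (x) x 194 (y) mm. Two open compartments, each 88 x 88 mm, centred at x = 0, y = -47 and +47 mm; floor 8, sides and 6 mm thick divider up to 30, corner posts up to 34 mm above the table. Origin: centre of the underside, on the table; y along its length.
- carton_tray: Fixed low brown cardboard tray, thin plain walls, no corner posts, 94 (x) x 188 (y) mm. Two open compartments, each 88 x 88 mm, centred at x = 0, y = -47 and +47 mm; floor 5, walls and 6 mm thick divider up to 25 mm above the table. Origin: centre of the underside, on the table; y along its length.
Mind the look-alikes: they are no part of the job. Leave any red look-alike of the carton_tray alone.

How it is judged:
By the outcome, as a careful person would: the job done as asked, in the order asked, and still so for the second after the job is handed in, with the robot touching nothing.
It also fails if it takes over 122 s, if anything falls off the work surface, if the arm or the gripper's body presses on something with over 40 N, if the wrist force passes 120 N, or if a joint passes its speed limit or range.

## Working session

There is one attempt and no reset: what is moved stays moved. The work goes in short steps, Python scripts to look and compute and a tool call to move; the robot and the scene stay as the last step left them, time stands still between calls to the robot, and variables do not carry over. Pictures are saved under pics/ and viewed, at most 14 in all, crops included, and the job is handed in when it is done.

Besides the shell and the picture viewer there is one more tool, called after ">>>" as name(argument=value, ...) on one line, values as JSON. servo_tool: Moves the arm, as the interface text tells. Its arguments: {"type":"object","properties":{"increments":{"type":"array","items":{"type":"number"}},"force":{"type":"number"}},"required":["increments"]}

```bash
ls; mkdir -p pics
python3 - <<'E'
from workcell import ctrl,viewer,models
import cv2,numpy as np
s=ctrl.sense();print(s)
for c in ["top","scene"]:
    p=viewer.get_image(c);cv2.imwrite(f"pics/{c}0.png",p["img"])
    print(c,p["camera_matrix"].tolist(),p["k1"],p["R"].tolist(),p["t"].tolist())
    for n in ["stock_bay","retaining_bar","bar_rest","jam_jar","tea_carton","food_tin","spice_jar","slatted_crate","carton_tray"]:
        print(n,[(np.round(d["location"],3).tolist(),round(d["conf"],2)) for d in models.spot_point(n,p)[:3]])
E
```

```text
pics
{'time_s': 0.0, 'joint_positions': array([-1.38911811e+00,  1.59034789e-01,  1.59822816e+00,  1.16284002e-05,
        1.38619064e+00, -2.10088921e-01]), 'qd': array([-0.00142157,  0.00028917, -0.00071451, -0.00195922,  0.00228427,
       -0.00084276]), 'joint_torque': array([-4.91808441e-05, -3.85582066e+01, -3.22100401e+01,  6.98883017e-02,
        3.79869388e-02, -1.67843068e-04]), 'tcp_pos': array([ 0.21943061, -0.53085881,  0.23862893]), 'orientation': array([-3.07968875e+00, -6.11093057e-01, -5.94382054e-05]), 'force': array([-0.16505213,  0.64202443, -0.93226976]), 'moment': array([ 0.00442007,  0.04400593, -0.057377  ]), 'grasp_force': 0.0, 'finger_gap': 1.000362063392419}
top [[501.4728716157743, 0.0, 326.9190632993706], [0.0, 501.4728716157743, 197.009118722369], [0.0, 0.0, 1.0]] -0.07719130370530117 [[0.02185645274458138, -0.9996608981509436, -0.014155711973360423], [-0.9861634078601251, -0.019229716684925527, -0.1646570708895357], [0.16432902504161573, 0.01755866464929383, -0.9862492914190638]] [-0.029175443327547994, 0.4651265511495979, 1.4701369331769536]
stock_bay 
[... 749 characters left out ...]
2, -0.6357230652361174], [-0.6293617970165026, 0.09103757923528938, -0.7717615484222684]] [-0.05409153689344574, -0.2806306221367027, 1.4896768731946353]
stock_bay [([0.643, 0.019, -0.002], 0.87), ([0.643, -0.103, 0.007], 0.71)]
retaining_bar [([0.623, 0.024, 0.12], 0.73)]
bar_rest [([0.514, 0.374, -0.003], 0.59)]
jam_jar [([0.646, 0.066, 0.015], 0.86)]
tea_carton [([0.645, -0.017, 0.01], 0.73)]
food_tin [([0.643, 0.144, 0.012], 0.84), ([0.626, 0.022, 0.119], 0.35), ([0.456, -0.182, -0.002], 0.25)]
spice_jar [([0.645, -0.106, 0.009], 0.81)]
slatted_crate [([0.462, 0.184, -0.002], 0.65)]
carton_tray [([0.455, -0.18, -0.004], 0.96), ([0.252, -0.444, 0.001], 0.88), ([0.643, 0.145, 0.011], 0.6)]
```

View pics/top0.png

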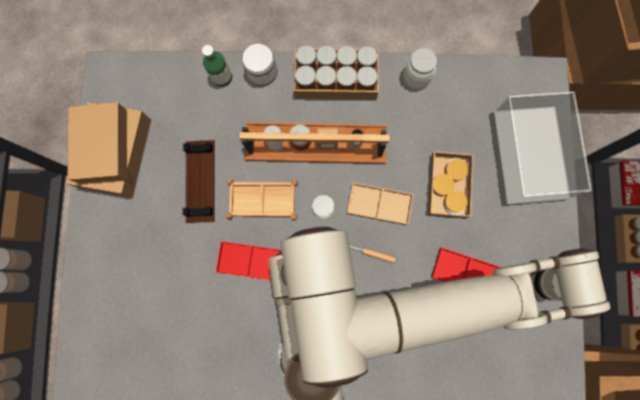

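View pics/scene0.png

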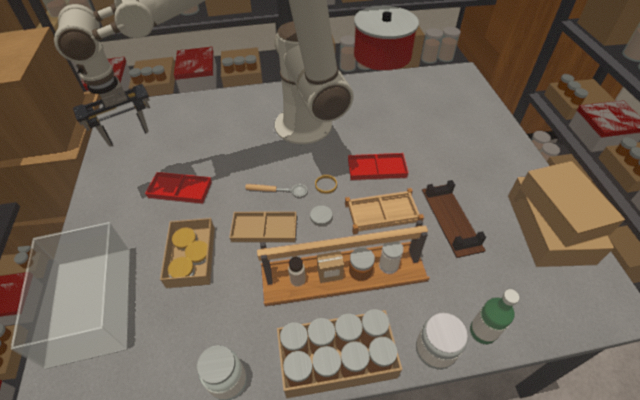

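Top view: bay at px (315,145) with the bar over tin (273), jam (300), tea (328) and spice (357). Crate is at (262,199), brown tray at (380,203), bar rest at (200,180). The red trays at (250,260) and (465,265) are decoys. Next I check poses with a wireframe overlay.

```bash
cat > h.py <<'E'
import cv2,numpy as np
from scipy.spatial.transform import Rotation as Ro
from workcell import ctrl,viewer,models
def proj(p,X):
    X=np.atleast_2d(X).astype(float);K=p["camera_matrix"];x=(p["R"]@X.T).T+p["t"]
    d=np.array([p["k1"],0,0,0,0.])
    return cv2.projectPoints(x,np.zeros(3),np.zeros(3),K,d)[0][:,0]
def back(p,uv,z):
    q=cv2.undistortPoints(np.float64(uv).reshape(-1,1,2),p["camera_matrix"],np.array([p["k1"],0,0,0,0.]))[:,0]
    d=np.c_[q,np.ones(len(q))]@p["R"];o=-p["R"].T@p["t"]
    return o+d*((z-o[2])/d[:,2])[:,None]
def w(pose,pts):
    x,y,a=pose;c,s=np.cos(a),np.sin(a);pts=np.atleast_2d(pts)
    return np.c_[x+c*pts[:,0]-s*pts[:,1],y+s*pts[:,0]+c*pts[:,1],pts[:,2]]
def rect(hx,hy,z,cx=0,cy=0): return np.array([[cx-hx,cy-hy,z],[cx+hx,cy-hy,z],[cx+hx,cy+hy,z],[cx-hx,cy+hy,z]])
def go(x,y,z,yaw):
    """shift (tool axes, m) and wz (deg) to put the TCP at x,y,z with tool y along world angle yaw (deg, mod 180)"""
    s=ctrl.sense();R=Ro.from_rotvec(s["orientation"]).as_matrix()
    d=R.T@(np.array([x,y,z])-s["tcp_pos"])
    cur=np.degrees(np.arctan2(R[1,1],R[0,1]));t=(yaw-cur+90)%180-90
    tilt=R.T@np.array([0,0,-1.])
    print("t",round(s["time_s"],2),"tcp",s["tcp_pos"].round(4),"yaw",round(cur,2),"j6",round(s["joint_positions"][5],2),
      "F",s["force"].round(1),"gap",round(s["finger_gap"],3),"g",round(s["grasp_force"],1))
    print("  shift",d.round(4),"wz",round(-t,2),"level wx,wy",np.degrees([-tilt[1],tilt[0]]).round(2))
def show(p,name,box,k,polys):
    x0,y0,x1,y1=box;im=cv2.resize(p["img"][y0:y1,x0:x1],None,fx=k,fy=k,interpolation=cv2.INTER_CUBIC)
    for q in polys:
        u=(proj(p,q)-[x0-.5,y0-.5])*k
        cv2.polylines(im,[np.int32(u.round())],True,(255,255,0),1)
    cv2.imwrite(f"pics/{name}.png",im)
E
cat > poses.py <<'E'
import numpy as np
r=np.radians
bay=(.644,.021,r(2));rest=(.514,.377,r(-90));crate=(.460,.181,r(0));tray=(.453,-.180,r(-4))
E
cat > ov.py <<'E'
from h import *;from poses import *;import sys
P=[w(bay,rect(.06,.22,.022)),w(bay,rect(.009,.215,.143,-.018)),w(rest,rect(.045,.13,.01)),w(crate,rect(.05,.097,.03)),w(tray,rect(.047,.094,.025)),w(crate,rect(.05,.003,.03)),w(tray,rect(.047,.003,.025)),
 w(rest,rect(.026,.011,.05,0,.1)),w(rest,rect(.026,.011,.05,0,-.1))]
p=viewer.get_image("top");show(p,"ov"+sys.argv[1],(175,110,425,235),3.2,P)
E
python3 ov.py 1
```

```text
(no output)
```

View pics/ov1.png

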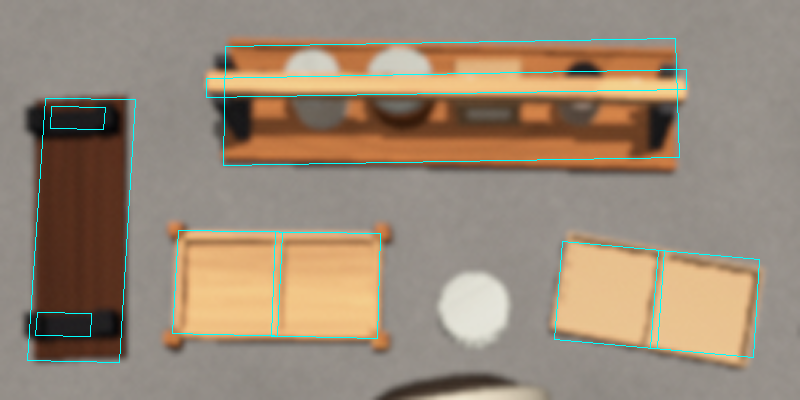

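```bash
cat > poses.py <<'E'
import numpy as np
r=np.radians
bay=(.644,.021,r(0));rest=(.514,.375,r(-87.7));crate=(.460,.181,r(0));tray=(.453,-.180,r(-8.5))
E
python3 ov.py 2; python3 -c "
from h import *
go(.626,.021,.25,0)
p=viewer.get_image('top');print(back(p,[[148,113],[133,195],[120,175],[208,240]],0.15).round(3))"
```

```text
t 1.1 tcp [ 0.2195 -0.5314  0.2396] yaw -67.55 j6 -0.21 F [-0.   0.6  0.5] gap 1.004 g 0.0
  shift [ 0.5866 -0.3554 -0.0104] wz -67.55 level wx,wy [-0. -0.]
[[0.685 0.505 0.15 ]
 [0.442 0.528 0.15 ]
 [0.499 0.571 0.15 ]
 [0.32  0.305 0.15 ]]
```

View pics/ov2.png

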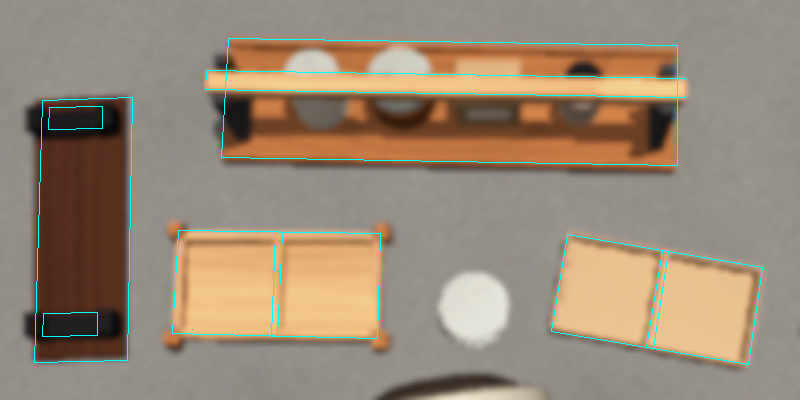

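>>> servo_tool(increments=[0.4, 0.587, -0.355, -0.01, 0, 0, -67.55, 0.4, 0.587, -0.355, -0.01, 0, 0, -67.55, 0.4, 0.587, -0.355, -0.01, 0, 0, -67.55, 0.4, 0.587, -0.355, -0.01, 0, 0, -67.55, 0.4, 0.587, -0.355, -0.01, 0, 0, -67.55, 0.4, 0.587, -0.355, -0.01, 0, 0, -67.55, 0.4, 0.587, -0.355, -0.01, 0, 0, -67.55, 0.4, 0.587, -0.355, -0.01, 0, 0, -67.55], force=25)

```text
time_s: 1.95
tcp_pos: [0.4578, -0.2076, 0.2458]
orientation: [2.214, 2.227, 0.0]
force: [1.3, -0.5, -0.0]
finger_gap: 0.598
grasp_force: 0.0
```

```bash
python3 -c "
from h import *
go(.626,.021,.25,0)"
```

```text
t 1.95 tcp [ 0.4578 -0.2076  0.2458] yaw 0.33 j6 -0.67 F [ 1.3 -0.5 -0. ] gap 0.598 g 0.0
  shift [ 0.2277  0.1695 -0.0042] wz 0.33 level wx,wy [0.04 0.04]
```

>>> servo_tool(increments=[0.4, 0.228, 0.1695, -0.004, 0, 0, 0, 0.4, 0.228, 0.1695, -0.004, 0, 0, 0, 0.4, 0.228, 0.1695, -0.004, 0, 0, 0, 0.4, 0.228, 0.1695, -0.004, 0, 0, 0, 0.4, 0.228, 0.1695, -0.004, 0, 0, 0, 0.4, 0.228, 0.1695, -0.004, 0, 0, 0, 0.4, 0.228, 0.1695, -0.004, 0, 0, 0, 0.4, 0.228, 0.1695, -0.004, 0, 0, 0])

```text
time_s: 2.75
tcp_pos: [0.6262, 0.0188, 0.2491]
orientation: [-2.22, -2.223, 0.001]
force: [-0.5, -0.5, 1.6]
finger_gap: 0.599
grasp_force: 0.0
```

```bash
python3 -c "
from h import *
go(.626,.021,.136,0)
p=viewer.get_image('wrist');cv2.imwrite('pics/w1.png',p['img']);print(p['tool_from_camera'])
print([(d['location'].round(4) if hasattr(d['location'],'round') else d['location'],d['conf']) for d in models.spot_point('retaining_bar',p)[:2]])"
```

```text
t 2.75 tcp [0.6262 0.0188 0.2491] yaw 0.08 j6 -0.16 F [-0.5 -0.5  1.6] gap 0.599 g 0.0
  shift [ 2.200e-03 -1.000e-04  1.131e-01] wz 0.08 level wx,wy [-0.04  0.02]
[[-2.15568199e-04 -9.68704206e-01 -2.48217876e-01  6.95290259e-02]
 [ 9.99999504e-01  3.25391302e-05 -9.95451608e-04 -3.71773582e-04]
 [ 9.72374954e-04 -2.48217968e-01  9.68703719e-01 -1.44504927e-01]
 [ 0.00000000e+00  0.00000000e+00  0.00000000e+00  1.00000000e+00]]
[([0.6213, 0.0185, 0.1133], 0.71)]
```

View pics/w1.png

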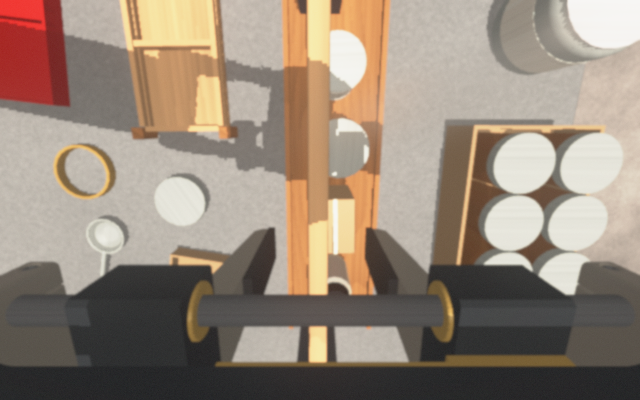

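The wrist view shows the bar at column ~318, midway between the fingers (275 and 365). Going straight down.

>>> servo_tool(increments=[0.4, 0.002, 0, 0.03, 0, 0, 0, 0.4, 0.002, 0, 0.06, 0, 0, 0, 0.4, 0.002, 0, 0.085, 0, 0, 0, 0.4, 0.002, 0, 0.1, 0, 0, 0, 0.4, 0.002, 0, 0.11, 0, 0, 0, 0.4, 0.002, 0, 0.113, 0, 0, 0, 0.4, 0.002, 0, 0.113, 0, 0, 0, 0.4, 0.002, 0, 0.113, 0, 0, 0])

```text
time_s: 3.65
tcp_pos: [0.6272, 0.0203, 0.1379]
orientation: [2.22, 2.22, 0.002]
force: [-0.1, 0.1, 0.7]
finger_gap: 0.596
grasp_force: 0.0
```

>>> servo_tool(increments=[0.7, 0, 0, 0, 0, 0, 0, 0.8, 0, 0, 0, 0, 0, 0, 0.9, 0, 0, 0, 0, 0, 0, 1, 0, 0, 0, 0, 0, 0, 1, 0, 0, 0, 0, 0, 0, 1, 0, 0, 0, 0, 0, 0, 1, 0, 0, 0, 0, 0, 0, 1, 0, 0, 0, 0, 0, 0], force=25)

```text
time_s: 4.45
tcp_pos: [0.6262, 0.0206, 0.1365]
orientation: [-2.221, -2.221, 0.0]
force: [-1.2, 0.1, 0.7]
finger_gap: 0.195
grasp_force: 25.0
```

>>> servo_tool(increments=[1, 0, 0, -0.01, 0, 0, 0, 1, 0, 0, -0.025, 0, 0, 0, 1, 0, 0, -0.045, 0, 0, 0, 1, 0, 0, -0.065, 0, 0, 0, 1, 0, 0, -0.085, 0, 0, 0, 1, 0, 0, -0.105, 0, 0, 0, 1, 0, 0, -0.12, 0, 0, 0, 1, 0, 0, -0.12, 0, 0, 0])

```text
time_s: 5.25
tcp_pos: [0.6279, 0.0204, 0.2602]
orientation: [2.218, 2.218, 0.006]
force: [-0.1, -0.3, -1.4]
finger_gap: 0.198
grasp_force: 25.0
```

```bash
python3 -c "
from h import *
go(.514,.375,.256,92.3)"
```

```text
t 5.25 tcp [0.6279 0.0204 0.2602] yaw 0.01 j6 -0.16 F [-0.1 -0.3 -1.4] gap 0.198 g 25.0
  shift [ 0.3547 -0.1139  0.0032] wz 87.71 level wx,wy [0.35 0.05]
```

>>> servo_tool(increments=[1, 0.02, -0.006, 0, 0, 0, -5, 1, 0.05, -0.015, 0, 0, 0, -12, 1, 0.085, -0.027, 0, 0, 0, -20, 1, 0.12, -0.038, 0, 0, 0, -28, 1, 0.155, -0.05, 0, 0, 0, -36, 1, 0.19, -0.061, 0, 0, 0, -44, 1, 0.225, -0.072, 0, 0, 0, -52, 1, 0.26, -0.083, 0, 0, 0, -60])

```text
time_s: 6.05
tcp_pos: [0.5422, 0.2817, 0.2554]
orientation: [-0.804, -3.036, 0.001]
force: [0.5, -0.7, -1.1]
finger_gap: 0.198
grasp_force: 25.0
```

```bash
python3 -c "
from h import *
go(.514,.375,.256,92.3)"
```

```text
t 6.05 tcp [0.5422 0.2817 0.2554] yaw 60.32 j6 -0.77 F [ 0.5 -0.7 -1.1] gap 0.198 g 25.0
  shift [ 0.0707  0.067  -0.0006] wz -31.98 level wx,wy [-0.07 -0.06]
```

>>> servo_tool(increments=[1, 0.02, 0.02, 0, 0, 0, -8, 1, 0.04, 0.04, 0, 0, 0, -16, 1, 0.055, 0.052, 0, 0, 0, -24, 1, 0.066, 0.062, 0, 0, 0, -29, 1, 0.071, 0.067, 0, 0, 0, -32, 1, 0.071, 0.067, 0, 0, 0, -32, 1, 0.071, 0.067, 0, 0, 0, -32, 1, 0.071, 0.067, 0, 0, 0, -32])

```text
time_s: 6.85
tcp_pos: [0.5155, 0.3735, 0.2561]
orientation: [0.052, -3.141, 0.001]
force: [0.5, 0.0, -1.6]
finger_gap: 0.196
grasp_force: 25.0
```

```bash
python3 -c "
from h import *
p=viewer.get_image('wrist');cv2.imwrite('pics/w2.png',p['img'])
go(.514,.375,.052,92.3)
"
```

```text
t 6.9 tcp [0.5155 0.3735 0.2562] yaw 91.91 j6 -1.17 F [ 0.3 -0.2 -2.1] gap 0.193 g 25.0
  shift [0.0014 0.0016 0.2042] wz -0.39 level wx,wy [-0.02 -0.02]
```

View pics/w2.png

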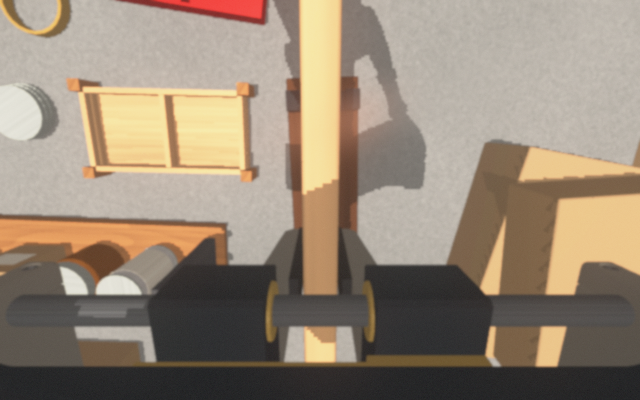

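The rest at columns 287–358 is centred under the bar, and the boxes to the right are clear of the gripper. Lowering.

>>> servo_tool(increments=[1, 0.001, 0.0015, 0.035, 0, 0, -0.4, 1, 0.001, 0.0015, 0.075, 0, 0, -0.4, 1, 0.001, 0.0015, 0.115, 0, 0, -0.4, 1, 0.001, 0.0015, 0.15, 0, 0, -0.4, 1, 0.001, 0.0015, 0.17, 0, 0, -0.4, 1, 0.001, 0.0015, 0.185, 0, 0, -0.4, 1, 0.001, 0.0015, 0.194, 0, 0, -0.4, 1, 0.001, 0.0015, 0.196, 0, 0, -0.4])

```text
time_s: 7.7
tcp_pos: [0.5143, 0.3753, 0.06]
orientation: [0.065, -3.14, 0.0]
force: [0.6, -0.4, -2.1]
finger_gap: 0.19
grasp_force: 25.0
```

>>> servo_tool(increments=[1, 0, 0, 0.002, 0, 0, 0, 1, 0, 0, 0.004, 0, 0, 0, 1, 0, 0, 0.006, 0, 0, 0, 1, 0, 0, 0.007, 0, 0, 0, 1, 0, 0, 0.008, 0, 0, 0, 1, 0, 0, 0.0085, 0, 0, 0, 1, 0, 0, 0.0085, 0, 0, 0, 1, 0, 0, 0.0085, 0, 0, 0])

```text
time_s: 8.5
tcp_pos: [0.5143, 0.3755, 0.052]
orientation: [-0.066, 3.141, 0.0]
force: [0.1, 0.7, -1.2]
finger_gap: 0.191
grasp_force: 25.0
```

```bash
python3 -c "
from h import *
go(.514,.375,.0515,92.3)
"
```

```text
t 8.5 tcp [0.5143 0.3755 0.052 ] yaw 92.4 j6 -1.17 F [ 0.1  0.7 -1.2] gap 0.191 g 25.0
  shift [ 0.0003 -0.0005  0.0005] wz 0.1 level wx,wy [0. 0.]
```

>>> servo_tool(increments=[1, 0, 0, 0.0005, 0, 0, 0, 1, 0, 0, 0.0005, 0, 0, 0, 1, 0, 0, 0.001, 0, 0, 0, 1, 0, 0, 0.001, 0, 0, 0, 1, 0, 0, 0.0015, 0, 0, 0, 1, 0, 0, 0.0015, 0, 0, 0, 1, 0, 0, 0.0015, 0, 0, 0, 1, 0, 0, 0.0015, 0, 0, 0])

```text
time_s: 9.3
tcp_pos: [0.5144, 0.3756, 0.0514]
orientation: [-0.066, 3.141, -0.0]
force: [-4.0, -2.2, 6.5]
finger_gap: 0.196
grasp_force: 25.0
```

Contact (6.5 N up). Releasing and rising.

>>> servo_tool(increments=[0.75, 0, 0, 0, 0, 0, 0, 0.7, 0, 0, 0, 0, 0, 0, 0.6, 0, 0, 0, 0, 0, 0, 0.6, 0, 0, 0, 0, 0, 0, 0.6, 0, 0, -0.01, 0, 0, 0, 0.6, 0, 0, -0.03, 0, 0, 0, 0.6, 0, 0, -0.06, 0, 0, 0, 0.6, 0, 0, -0.1, 0, 0, 0])

```text
time_s: 10.1
tcp_pos: [0.5131, 0.375, 0.1503]
orientation: [0.066, -3.138, 0.002]
force: [0.3, -0.2, -0.7]
finger_gap: 0.397
grasp_force: 0.0
```

```bash
cat > st.py <<'E'
from h import *
for c in ["scene","top"]:
    p=viewer.get_image(c)
    for n in ["retaining_bar","jam_jar","tea_carton","food_tin","spice_jar"]:
        print(c,n,[(np.round(d["location"],3).tolist(),round(d["conf"],2)) for d in models.spot_point(n,p)[:2]])
E
python3 st.py; python3 -c "
from h import *
go(.645,.144,.2,0)
"
```

```text
scene retaining_bar [([0.513, 0.376, 0.035], 0.67), ([0.643, 0.144, 0.011], 0.18)]
scene jam_jar [([0.515, 0.375, -0.002], 0.69), ([0.648, 0.065, 0.016], 0.66)]
scene tea_carton [([0.644, -0.018, 0.014], 0.81)]
scene food_tin [([0.644, 0.142, 0.01], 0.97)]
scene spice_jar [([0.645, -0.107, 0.008], 0.59)]
top retaining_bar [([0.515, 0.373, 0.032], 0.8)]
top jam_jar [([0.65, 0.062, 0.012], 0.71), ([0.641, -0.019, 0.007], 0.53)]
top tea_carton [([0.642, -0.016, 0.009], 0.77)]
top food_tin [([0.64, 0.15, 0.012], 0.94)]
top spice_jar [([0.643, -0.105, 0.01], 0.55)]
t 10.7 tcp [0.5139 0.3753 0.1495] yaw 92.4 j6 -1.17 F [0.6 0.2 0.8] gap 0.399 g 0.0
  shift [-0.1213 -0.2366 -0.0505] wz -87.6 level wx,wy [-0.03 -0.08]
```

>>> servo_tool(increments=[0.6, 0, 0, -0.04, 0, 0, 0, 0.2, 0, 0, -0.08, 0, 0, 8, 0, -0.02, -0.05, -0.11, 0, 0, 16, 0, -0.04, -0.08, -0.11, 0, 0, 24, 0, -0.06, -0.12, -0.11, 0, 0, 32, 0, -0.08, -0.16, -0.11, 0, 0, 40, 0, -0.1, -0.2, -0.11, 0, 0, 48, 0, -0.121, -0.236, -0.11, 0, 0, 56])

```text
time_s: 11.5
tcp_pos: [0.6456, 0.1428, 0.2602]
orientation: [-1.425, -2.799, 0.0]
force: [0.5, 0.2, -0.1]
finger_gap: 0.986
grasp_force: 0.0
```

>>> servo_tool(increments=[0, 0, 0, 0, 0, 0, 8, 0, 0, 0, 0, 0, 0, 16, 0, 0, 0, 0, 0, 0, 24, 0, 0, 0, 0, 0, 0, 32, 0, 0, 0, 0, 0, 0, 36.4, 0, 0, 0, 0, 0, 0, 36.4, 0, 0, 0, 0, 0, 0, 36.4, 0, 0, 0, 0, 0, 0, 36.4])

```text
time_s: 12.3
tcp_pos: [0.645, 0.1448, 0.2603]
orientation: [-2.22, -2.223, 0.0]
force: [-0.3, -0.4, -0.1]
finger_gap: 1.0
grasp_force: 0.0
```

```bash
cat > wl.py <<'E'
from h import *;import sys
go(.644,.144,.2,0)
s=ctrl.sense();p=viewer.get_image('wrist');cv2.imwrite(f'pics/{sys.argv[1]}.png',p['img'])
for n in sys.argv[2:]:
    print(n,[(np.round(d["location"],4).tolist(),round(d["conf"],2)) for d in models.spot_point(n,p)[:2]])
E
python3 wl.py w3 food_tin jam_jar tea_carton spice_jar
```

```text
t 12.3 tcp [0.645  0.1448 0.2603] yaw 0.08 j6 0.04 F [-0.3 -0.4 -0.1] gap 1.0 g 0.0
  shift [-0.0008 -0.001   0.0603] wz 0.08 level wx,wy [-0.01 -0.  ]
food_tin [([0.6426, 0.1457, 0.0072], 0.92)]
jam_jar [([0.644, 0.0638, 0.0105], 0.68)]
tea_carton [([0.6425, -0.0153, 0.0069], 0.95)]
spice_jar [([0.6438, -0.1045, 0.014], 0.75)]
```

View pics/w3.png

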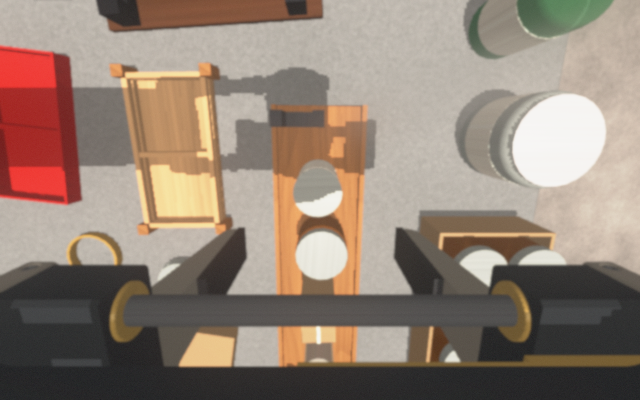

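Tin is at (318,188) and jam jar at (320,254), in line between the fingers. Descending on the tin.

>>> servo_tool(increments=[0, 0.0007, -0.002, 0.035, 0, 0, 0, 0, 0.0007, -0.002, 0.07, 0, 0, 0, 0, 0.0007, -0.002, 0.105, 0, 0, 0, 0, 0.0007, -0.002, 0.14, 0, 0, 0, 0, 0.0007, -0.002, 0.165, 0, 0, 0, 0, 0.0007, -0.002, 0.182, 0, 0, 0, 0, 0.0007, -0.002, 0.192, 0, 0, 0, 0, 0.0007, -0.002, 0.192, 0, 0, 0])

```text
time_s: 13.35
tcp_pos: [0.6425, 0.1455, 0.0675]
orientation: [-2.221, -2.221, 0.002]
force: [0.5, 0.6, 0.4]
finger_gap: 0.999
grasp_force: 0.0
```

>>> servo_tool(increments=[0.2, 0, 0, 0, 0, 0, 0, 0.3, 0, 0, 0, 0, 0, 0, 0.38, 0, 0, 0, 0, 0, 0, 0.42, 0, 0, 0, 0, 0, 0, 0.46, 0, 0, 0, 0, 0, 0, 0.6, 0, 0, 0, 0, 0, 0, 0.6, 0, 0, 0, 0, 0, 0, 0.6, 0, 0, 0, 0, 0, 0], force=25)

```text
time_s: 14.15
tcp_pos: [0.6429, 0.1455, 0.0687]
orientation: [-2.221, -2.221, 0.001]
force: [-3.5, 0.8, 3.7]
finger_gap: 0.551
grasp_force: 25.0
```

>>> servo_tool(increments=[0.6, 0, 0, 0, 0, 0, 0, 0.6, 0, 0, -0.005, 0, 0, 0, 0.6, 0, 0, -0.02, 0, 0, 0, 0.6, 0, 0, -0.045, 0, 0, 0, 0.6, 0, 0, -0.07, 0, 0, 0, 0.6, 0, 0, -0.1, 0, 0, 0, 0.6, 0, 0, -0.12, 0, 0, 0, 0.6, 0, 0, -0.12, 0, 0, 0])

```text
time_s: 14.95
tcp_pos: [0.6456, 0.1456, 0.1935]
orientation: [2.217, 2.217, 0.01]
force: [1.4, -0.1, -2.0]
finger_gap: 0.548
grasp_force: 25.0
```

```bash
python3 -c "
from h import *
go(.446,-.2265,.2,-8.5)"
```

```text
t 14.95 tcp [0.6456 0.1456 0.1935] yaw -0.0 j6 0.04 F [ 1.4 -0.1 -2. ] gap 0.548 g 25.0
  shift [-0.3721 -0.1995 -0.0084] wz 8.5 level wx,wy [ 0.49 -0.02]
```

>>> servo_tool(increments=[0.6, -0.025, -0.013, -0.006, 0, 0, 2, 0.6, -0.06, -0.032, -0.006, 0, 0, 4, 0.6, -0.1, -0.054, -0.006, 0, 0, 6, 0.6, -0.14, -0.075, -0.006, 0, 0, 8.5, 0.6, -0.18, -0.097, -0.006, 0, 0, 8.5, 0.6, -0.22, -0.118, -0.006, 0, 0, 8.5, 0.6, -0.26, -0.14, -0.006, 0, 0, 8.5, 0.6, -0.3, -0.161, -0.006, 0, 0, 8.5])

```text
time_s: 15.75
tcp_pos: [0.4803, -0.1555, 0.1933]
orientation: [-2.379, -2.05, 0.001]
force: [0.5, 0.4, -3.1]
finger_gap: 0.552
grasp_force: 25.0
```

```bash
python3 -c "
from h import *
go(.446,-.2265,.2,-8.5)"
```

```text
t 15.75 tcp [ 0.4803 -0.1555  0.1933] yaw -8.49 j6 -0.4 F [ 0.5  0.4 -3.1] gap 0.552 g 25.0
  shift [-0.0753 -0.0235 -0.0067] wz 0.01 level wx,wy [-0.07 -0.03]
```

>>> servo_tool(increments=[0.6, -0.03, -0.01, 0, 0, 0, 0, 0.6, -0.05, -0.016, 0, 0, 0, 0, 0.6, -0.063, -0.02, 0, 0, 0, 0, 0.6, -0.068, -0.022, 0, 0, 0, 0, 0.6, -0.068, -0.022, 0, 0, 0, 0, 0.6, -0.068, -0.022, 0, 0, 0, 0, 0.6, -0.068, -0.022, 0, 0, 0, 0, 0.6, -0.068, -0.022, 0, 0, 0, 0])

```text
time_s: 16.55
tcp_pos: [0.4506, -0.2178, 0.1944]
orientation: [-2.379, -2.052, -0.0]
force: [0.4, 0.7, -2.7]
finger_gap: 0.551
grasp_force: 25.0
```

```bash
python3 -c "
from h import *
p=viewer.get_image('wrist');cv2.imwrite('pics/w4.png',p['img'])
print([(np.round(d['location'],4).tolist(),round(d['conf'],2)) for d in models.spot_point('carton_tray',p)[:2]])
go(.446,-.2265,.061,-8.5)"
```

```text
[([0.454, -0.1831, -0.0032], 0.83), ([0.4497, -0.2163, 0.134], 0.73)]
t 16.65 tcp [ 0.4505 -0.2181  0.1944] yaw -8.45 j6 -0.55 F [-0.5 -0.1 -2.5] gap 0.55 g 25.0
  shift [-0.009  -0.0032  0.1334] wz 0.05 level wx,wy [ 0. -0.]
```

View pics/w4.png

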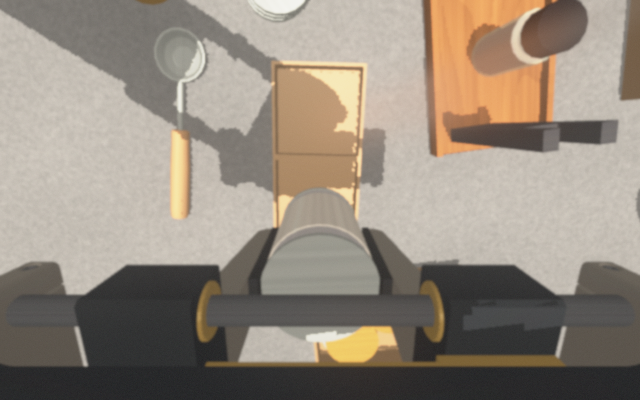

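Tray columns 273–366 are centred and square with the gripper. Shifting 9 mm and lowering.

>>> servo_tool(increments=[0.6, -0.005, -0.003, 0, 0, 0, 0, 0.6, -0.0095, -0.003, 0.01, 0, 0, 0, 0.6, -0.0095, -0.003, 0.035, 0, 0, 0, 0.6, -0.0095, -0.003, 0.065, 0, 0, 0, 0.6, -0.0095, -0.003, 0.09, 0, 0, 0, 0.6, -0.0095, -0.003, 0.11, 0, 0, 0, 0.6, -0.0095, -0.003, 0.122, 0, 0, 0, 0.6, -0.0095, -0.003, 0.125, 0, 0, 0])

```text
time_s: 17.45
tcp_pos: [0.4448, -0.2269, 0.0677]
orientation: [-2.378, -2.048, 0.001]
force: [0.3, 0.4, -2.2]
finger_gap: 0.555
grasp_force: 25.0
```

>>> servo_tool(increments=[0.6, 0, 0, 0.001, 0, 0, 0, 0.6, 0, 0, 0.003, 0, 0, 0, 0.6, 0, 0, 0.004, 0, 0, 0, 0.6, 0, 0, 0.005, 0, 0, 0, 0.6, 0, 0, 0.006, 0, 0, 0, 0.6, 0, 0, 0.0068, 0, 0, 0, 0.6, 0, 0, 0.0073, 0, 0, 0, 0.6, 0, 0, 0.0073, 0, 0, 0])

```text
time_s: 18.25
tcp_pos: [0.4459, -0.2274, 0.0621]
orientation: [-2.38, -2.051, 0.0]
force: [1.2, 0.1, -2.4]
finger_gap: 0.555
grasp_force: 25.0
```

>>> servo_tool(increments=[0.6, 0, 0, 0.0005, 0, 0, 0, 0.6, 0, 0, 0.0005, 0, 0, 0, 0.6, 0, 0, 0.001, 0, 0, 0, 0.6, 0, 0, 0.001, 0, 0, 0, 0.6, 0, 0, 0.001, 0, 0, 0, 0.6, 0, 0, 0.001, 0, 0, 0, 0.6, 0, 0, 0.001, 0, 0, 0, 0.6, 0, 0, 0.001, 0, 0, 0])

```text
time_s: 19.05
tcp_pos: [0.446, -0.2275, 0.0619]
orientation: [-2.38, -2.051, 0.0]
force: [-2.8, 3.4, 6.4]
finger_gap: 0.549
grasp_force: 25.0
```

>>> servo_tool(increments=[0.42, 0, 0, 0, 0, 0, 0, 0.38, 0, 0, 0, 0, 0, 0, 0.3, 0, 0, 0, 0, 0, 0, 0.2, 0, 0, 0, 0, 0, 0, 0.2, 0, 0, -0.015, 0, 0, 0, 0.2, 0, 0, -0.05, 0, 0, 0, 0.1, 0, 0, -0.095, 0, 0, 0, 0, 0, 0, -0.14, 0, 0, 0])

```text
time_s: 19.85
tcp_pos: [0.4454, -0.2271, 0.2022]
orientation: [-2.379, -2.05, 0.0]
force: [0.5, -0.5, -0.5]
finger_gap: 0.955
grasp_force: 0.0
```

```bash
python3 -c "
from h import *
go(.6438,-.1045,.2,0)"
```

```text
t 19.85 tcp [ 0.4454 -0.2271  0.2022] yaw -8.5 j6 -0.57 F [ 0.5 -0.5 -0.5] gap 0.955 g 0.0
  shift [0.1506 0.1781 0.0021] wz -8.5 level wx,wy [-0.05 -0.03]
```

>>> servo_tool(increments=[0, 0.025, 0.03, 0, 0, 0, -2, 0, 0.05, 0.06, 0, 0, 0, -4, 0, 0.08, 0.095, 0, 0, 0, -6, 0, 0.11, 0.13, 0, 0, 0, -8.5, 0, 0.135, 0.16, 0, 0, 0, -8.5, 0, 0.1506, 0.178, 0, 0, 0, -8.5, 0, 0.1506, 0.178, 0, 0, 0, -8.5, 0, 0.1506, 0.178, 0, 0, 0, -8.5])

```text
time_s: 20.65
tcp_pos: [0.6439, -0.1048, 0.2006]
orientation: [-2.22, -2.222, 0.001]
force: [-1.0, -0.2, 0.4]
finger_gap: 1.001
grasp_force: 0.0
```

```bash
python3 wl.py w5 spice_jar tea_carton; python3 -c "
from h import *
go(.6438,-.1045,.064,0)"
```

```text
t 20.65 tcp [ 0.6439 -0.1048  0.2006] yaw 0.04 j6 -0.35 F [-1.  -0.2  0.4] gap 1.001 g 0.0
  shift [0.2488 0.0003 0.0006] wz 0.04 level wx,wy [-0.06  0.01]
spice_jar [([0.6428, -0.1069, 0.0118], 0.76), ([0.4549, -0.1823, -0.0046], 0.36)]
tea_carton [([0.6417, -0.0152, 0.01], 0.57)]
t 20.8 tcp [ 0.6434 -0.1057  0.2011] yaw -0.07 j6 -0.35 F [-0.2 -0.4  0. ] gap 0.999 g 0.0
  shift [0.0012 0.0005 0.1371] wz -0.07 level wx,wy [-0.02  0.01]
```

>>> servo_tool(increments=[0, 0, 0, 0.03, 0, 0, 0, 0, 0, 0, 0.06, 0, 0, 0, 0, 0, 0, 0.085, 0, 0, 0, 0, 0, 0, 0.105, 0, 0, 0, 0, 0, 0, 0.122, 0, 0, 0, 0, 0, 0, 0.132, 0, 0, 0, 0.1, 0, 0, 0.137, 0, 0, 0, 0.2, 0, 0, 0.137, 0, 0, 0])

```text
time_s: 21.6
tcp_pos: [0.6441, -0.105, 0.064]
orientation: [-2.222, -2.221, 0.0]
force: [0.4, -0.3, -0.3]
finger_gap: 0.849
grasp_force: 0.0
```

>>> servo_tool(increments=[0.3, 0, 0, 0, 0, 0, 0, 0.42, 0, 0, 0, 0, 0, 0, 0.48, 0, 0, 0, 0, 0, 0, 0.52, 0, 0, 0, 0, 0, 0, 0.56, 0, 0, 0, 0, 0, 0, 0.7, 0, 0, 0, 0, 0, 0, 0.7, 0, 0, 0, 0, 0, 0, 0.7, 0, 0, 0, 0, 0, 0], force=20)

```text
time_s: 22.4
tcp_pos: [0.6443, -0.1048, 0.0645]
orientation: [2.221, 2.221, 0.0]
force: [-1.1, 0.4, 3.7]
finger_gap: 0.452
grasp_force: 20.0
```

>>> servo_tool(increments=[0.7, 0, 0, 0, 0, 0, 0, 0.7, 0, 0, -0.005, 0, 0, 0, 0.7, 0, 0, -0.02, 0, 0, 0, 0.7, 0, 0, -0.045, 0, 0, 0, 0.7, 0, 0, -0.07, 0, 0, 0, 0.7, 0, 0, -0.1, 0, 0, 0, 0.7, 0, 0, -0.12, 0, 0, 0, 0.7, 0, 0, -0.12, 0, 0, 0])

```text
time_s: 23.2
tcp_pos: [0.6465, -0.1056, 0.1892]
orientation: [2.216, 2.216, 0.006]
force: [-0.3, 1.2, -0.8]
finger_gap: 0.453
grasp_force: 20.0
```

```bash
python3 -c "
from h import *
go(.46,-.1345,.18,-8.5)"
```

```text
t 23.2 tcp [ 0.6465 -0.1056  0.1892] yaw 0.0 j6 -0.35 F [-0.3  1.2 -0.8] gap 0.453 g 20.0
  shift [-0.0289 -0.1866  0.0078] wz 8.5 level wx,wy [0.45 0.16]
```

>>> servo_tool(increments=[0.7, -0.004, -0.025, 0, 0, 0, 2, 0.7, -0.009, -0.06, 0, 0, 0, 4, 0.7, -0.015, -0.1, 0, 0, 0, 6, 0.7, -0.021, -0.135, 0, 0, 0, 8.5, 0.7, -0.026, -0.165, 0, 0, 0, 8.5, 0.7, -0.029, -0.18, 0, 0, 0, 8.5, 0.7, -0.029, -0.184, 0, 0, 0, 8.5, 0.7, -0.029, -0.184, 0, 0, 0, 8.5])

```text
time_s: 24.0
tcp_pos: [0.4599, -0.1336, 0.1836]
orientation: [-2.38, -2.05, -0.0]
force: [0.9, -0.5, -1.3]
finger_gap: 0.453
grasp_force: 20.0
```

```bash
python3 -c "
from h import *
go(.46,-.1345,.0575,-8.5)"
```

```text
t 24.0 tcp [ 0.4599 -0.1336  0.1836] yaw -8.54 j6 -0.39 F [ 0.9 -0.5 -1.3] gap 0.453 g 20.0
  shift [-0.0009  0.0003  0.1261] wz -0.04 level wx,wy [-0.03 -0.03]
```

>>> servo_tool(increments=[0.7, -0.001, 0, 0.01, 0, 0, 0, 0.7, -0.001, 0, 0.03, 0, 0, 0, 0.7, -0.001, 0, 0.055, 0, 0, 0, 0.7, -0.001, 0, 0.08, 0, 0, 0, 0.7, -0.001, 0, 0.1, 0, 0, 0, 0.7, -0.001, 0, 0.112, 0, 0, 0, 0.7, -0.001, 0, 0.118, 0, 0, 0, 0.7, -0.001, 0, 0.12, 0, 0, 0])

```text
time_s: 24.8
tcp_pos: [0.4602, -0.1347, 0.0636]
orientation: [-2.379, -2.051, 0.0]
force: [0.1, 0.5, -1.2]
finger_gap: 0.459
grasp_force: 20.0
```

>>> servo_tool(increments=[0.7, 0, 0, 0.001, 0, 0, 0, 0.7, 0, 0, 0.002, 0, 0, 0, 0.7, 0, 0, 0.003, 0, 0, 0, 0.7, 0, 0, 0.004, 0, 0, 0, 0.7, 0, 0, 0.005, 0, 0, 0, 0.7, 0, 0, 0.006, 0, 0, 0, 0.7, 0, 0, 0.006, 0, 0, 0, 0.7, 0, 0, 0.006, 0, 0, 0])

```text
time_s: 25.6
tcp_pos: [0.46, -0.1348, 0.0581]
orientation: [-2.38, -2.051, 0.0]
force: [0.6, 0.2, -1.1]
finger_gap: 0.456
grasp_force: 20.0
```

>>> servo_tool(increments=[0.7, 0, 0, 0.0005, 0, 0, 0, 0.7, 0, 0, 0.0005, 0, 0, 0, 0.7, 0, 0, 0.001, 0, 0, 0, 0.7, 0, 0, 0.001, 0, 0, 0, 0.7, 0, 0, 0.001, 0, 0, 0, 0.7, 0, 0, 0.001, 0, 0, 0, 0.7, 0, 0, 0.001, 0, 0, 0, 0.7, 0, 0, 0.001, 0, 0, 0])

```text
time_s: 26.4
tcp_pos: [0.4601, -0.1349, 0.0574]
orientation: [2.38, 2.051, -0.0]
force: [-2.9, 0.6, 5.2]
finger_gap: 0.451
grasp_force: 20.0
```

>>> servo_tool(increments=[0.52, 0, 0, 0, 0, 0, 0, 0.48, 0, 0, 0, 0, 0, 0, 0.4, 0, 0, 0, 0, 0, 0, 0.25, 0, 0, 0, 0, 0, 0, 0.25, 0, 0, -0.015, 0, 0, 0, 0.25, 0, 0, -0.05, 0, 0, 0, 0.1, 0, 0, -0.095, 0, 0, 0, 0, 0, 0, -0.14, 0, 0, 0])

```text
time_s: 27.2
tcp_pos: [0.4595, -0.1345, 0.1982]
orientation: [-2.379, -2.05, 0.001]
force: [0.6, -0.7, 0.2]
finger_gap: 0.906
grasp_force: 0.0
```

```bash
python3 -c "
from h import *
go(.6425,-.016,.2,0)"
```

```text
t 27.2 tcp [ 0.4595 -0.1345  0.1982] yaw -8.51 j6 -0.39 F [ 0.6 -0.7  0.2] gap 0.906 g 0.0
  shift [ 0.1442  0.1635 -0.0019] wz -8.51 level wx,wy [-0.06 -0.03]
```

>>> servo_tool(increments=[0, 0.02, 0.023, 0, 0, 0, -2, 0, 0.045, 0.05, 0, 0, 0, -4, 0, 0.075, 0.085, 0, 0, 0, -6, 0, 0.105, 0.118, 0, 0, 0, -8.5, 0, 0.13, 0.147, 0, 0, 0, -8.5, 0, 0.144, 0.163, 0, 0, 0, -8.5, 0, 0.144, 0.163, 0, 0, 0, -8.5, 0, 0.144, 0.163, 0, 0, 0, -8.5])

```text
time_s: 28.0
tcp_pos: [0.642, -0.0166, 0.1966]
orientation: [-2.22, -2.221, 0.002]
force: [-0.0, -0.7, -0.2]
finger_gap: 1.0
grasp_force: 0.0
```

```bash
python3 wl.py w6 tea_carton jam_jar
```

```text
t 28.0 tcp [ 0.642  -0.0166  0.1966] yaw 0.03 j6 -0.21 F [-0.  -0.7 -0.2] gap 1.0 g 0.0
  shift [ 0.1606  0.002  -0.0034] wz 0.03 level wx,wy [-0.07  0.01]
tea_carton [([0.6425, -0.0134, 0.0093], 0.92)]
jam_jar [([0.645, 0.0671, 0.0102], 0.95)]
```

View pics/w6.png

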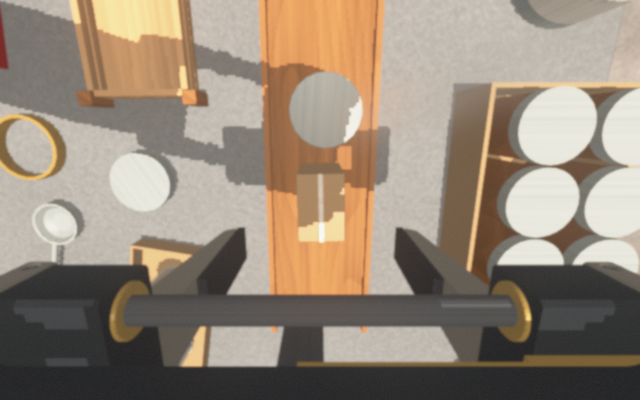

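Tea carton at (321,205) is square to the gripper and centred. Grasping it.

>>> servo_tool(increments=[0, 0.001, 0, 0.03, 0, 0, 0, 0, 0.001, 0, 0.06, 0, 0, 0, 0, 0.001, 0, 0.085, 0, 0, 0, 0, 0.001, 0, 0.105, 0, 0, 0, 0, 0.001, 0, 0.12, 0, 0, 0, 0, 0.001, 0, 0.128, 0, 0, 0, 0.1, 0.001, 0, 0.128, 0, 0, 0, 0.2, 0.001, 0, 0.128, 0, 0, 0])

```text
time_s: 28.95
tcp_pos: [0.6431, -0.0157, 0.0702]
orientation: [2.221, 2.22, 0.001]
force: [-0.5, 0.6, -0.2]
finger_gap: 0.849
grasp_force: 0.0
```

>>> servo_tool(increments=[0.3, 0, 0, 0, 0, 0, 0, 0.42, 0, 0, 0, 0, 0, 0, 0.48, 0, 0, 0, 0, 0, 0, 0.52, 0, 0, 0, 0, 0, 0, 0.56, 0, 0, 0, 0, 0, 0, 0.7, 0, 0, 0, 0, 0, 0, 0.7, 0, 0, 0, 0, 0, 0, 0.7, 0, 0, 0, 0, 0, 0], force=15)

```text
time_s: 29.75
tcp_pos: [0.6427, -0.0154, 0.0693]
orientation: [2.221, 2.221, 0.0]
force: [-0.1, 0.1, 2.1]
finger_gap: 0.461
grasp_force: 14.9
```

>>> servo_tool(increments=[0.7, 0, 0, 0, 0, 0, 0, 0.7, 0, 0, -0.005, 0, 0, 0, 0.7, 0, 0, -0.02, 0, 0, 0, 0.7, 0, 0, -0.045, 0, 0, 0, 0.7, 0, 0, -0.07, 0, 0, 0, 0.7, 0, 0, -0.1, 0, 0, 0, 0.7, 0, 0, -0.12, 0, 0, 0, 0.7, 0, 0, -0.12, 0, 0, 0])

```text
time_s: 30.55
tcp_pos: [0.6449, -0.0159, 0.1942]
orientation: [2.216, 2.217, 0.007]
force: [0.8, -0.4, -1.5]
finger_gap: 0.459
grasp_force: 14.9
```

```bash
python3 -c "
from h import *
go(.46,.228,.18,0)"
```

```text
t 30.55 tcp [ 0.6449 -0.0159  0.1942] yaw 0.0 j6 -0.21 F [ 0.8 -0.4 -1.5] gap 0.459 g 14.9
  shift [ 0.244  -0.185   0.0123] wz 0.0 level wx,wy [0.46 0.1 ]
```

>>> servo_tool(increments=[0.7, 0.025, -0.018, 0, 0, 0, 0, 0.7, 0.06, -0.045, 0, 0, 0, 0, 0.7, 0.095, -0.072, 0, 0, 0, 0, 0.7, 0.13, -0.098, 0, 0, 0, 0, 0.7, 0.165, -0.125, 0, 0, 0, 0, 0.7, 0.2, -0.151, 0, 0, 0, 0, 0.7, 0.228, -0.172, 0, 0, 0, 0, 0.7, 0.244, -0.183, 0, 0, 0, 0])

```text
time_s: 31.35
tcp_pos: [0.4568, 0.2303, 0.1879]
orientation: [-2.218, -2.222, 0.003]
force: [1.0, -0.9, -1.3]
finger_gap: 0.457
grasp_force: 14.9
```

```bash
python3 wl.py w7 slatted_crate; python3 -c "
from h import *
go(.46,.228,.0653,0)"
```

```text
t 31.35 tcp [0.4568 0.2303 0.1879] yaw 0.12 j6 0.23 F [ 1.  -0.9 -1.3] gap 0.457 g 14.9
  shift [-0.0867  0.187  -0.0126] wz 0.12 level wx,wy [-0.15  0.  ]
slatted_crate []
t 31.45 tcp [0.4573 0.2301 0.188 ] yaw 0.19 j6 0.23 F [ 0.6 -0.9 -2.2] gap 0.457 g 14.9
  shift [-0.0021  0.003   0.1227] wz 0.19 level wx,wy [-0.13 -0.  ]
```

View pics/w7.png

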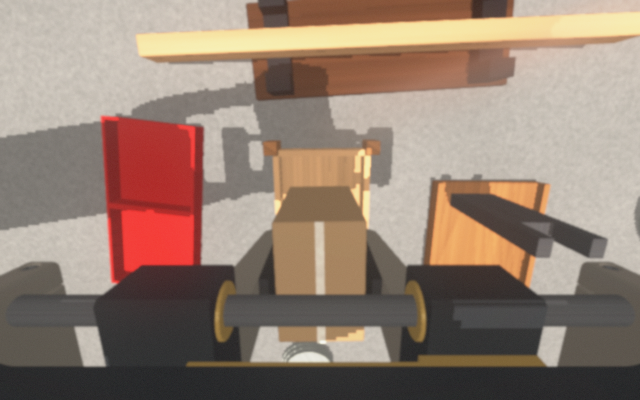

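The crate's posts at columns 271 and 371 are centred on the carton. The bar lies in both saddles at the top. Lowering.

>>> servo_tool(increments=[0.7, -0.002, 0.002, 0.01, 0, 0, 0, 0.7, -0.002, 0.002, 0.03, 0, 0, 0, 0.7, -0.002, 0.002, 0.055, 0, 0, 0, 0.7, -0.002, 0.002, 0.08, 0, 0, 0, 0.7, -0.002, 0.002, 0.1, 0, 0, 0, 0.7, -0.002, 0.002, 0.11, 0, 0, 0, 0.7, -0.002, 0.002, 0.116, 0, 0, 0, 0.7, -0.002, 0.002, 0.117, 0, 0, 0])

```text
time_s: 32.25
tcp_pos: [0.4617, 0.226, 0.0716]
orientation: [-2.222, -2.22, 0.001]
force: [-0.5, 0.1, -1.3]
finger_gap: 0.457
grasp_force: 14.9
```

>>> servo_tool(increments=[0.7, 0, 0, 0.001, 0, 0, 0, 0.7, 0, 0, 0.002, 0, 0, 0, 0.7, 0, 0, 0.003, 0, 0, 0, 0.7, 0, 0, 0.004, 0, 0, 0, 0.7, 0, 0, 0.005, 0, 0, 0, 0.7, 0, 0, 0.0055, 0, 0, 0, 0.7, 0, 0, 0.0055, 0, 0, 0, 0.7, 0, 0, 0.0055, 0, 0, 0])

```text
time_s: 33.05
tcp_pos: [0.4616, 0.2265, 0.0666]
orientation: [2.221, 2.221, 0.0]
force: [-0.3, -0.8, -2.0]
finger_gap: 0.459
grasp_force: 14.9
```

>>> servo_tool(increments=[0.7, 0, 0, 0.0005, 0, 0, 0, 0.7, 0, 0, 0.001, 0, 0, 0, 0.7, 0, 0, 0.0015, 0, 0, 0, 0.7, 0, 0, 0.002, 0, 0, 0, 0.7, 0, 0, 0.002, 0, 0, 0, 0.7, 0, 0, 0.002, 0, 0, 0, 0.7, 0, 0, 0.002, 0, 0, 0, 0.7, 0, 0, 0.002, 0, 0, 0])

```text
time_s: 33.85
tcp_pos: [0.4616, 0.2266, 0.0653]
orientation: [-2.221, -2.222, 0.0]
force: [-3.7, -1.2, 4.9]
finger_gap: 0.457
grasp_force: 14.9
```

>>> servo_tool(increments=[0.52, 0, 0, 0, 0, 0, 0, 0.48, 0, 0, 0, 0, 0, 0, 0.4, 0, 0, 0, 0, 0, 0, 0.25, 0, 0, 0, 0, 0, 0, 0.25, 0, 0, -0.015, 0, 0, 0, 0.25, 0, 0, -0.05, 0, 0, 0, 0.1, 0, 0, -0.095, 0, 0, 0, 0, 0, 0, -0.135, 0, 0, 0])

```text
time_s: 34.65
tcp_pos: [0.4614, 0.2265, 0.2013]
orientation: [2.221, 2.221, 0.0]
force: [0.8, 0.3, 0.8]
finger_gap: 0.905
grasp_force: 0.0
```

```bash
python3 -c "
from h import *
go(.6445,.0655,.2,0)"
```

```text
t 34.65 tcp [0.4614 0.2265 0.2013] yaw -0.0 j6 0.22 F [0.8 0.3 0.8] gap 0.905 g 0.0
  shift [-0.161   0.1831  0.0013] wz -0.0 level wx,wy [ 0.01 -0.01]
```

>>> servo_tool(increments=[0, -0.02, 0.023, 0, 0, 0, 0, 0, -0.05, 0.057, 0, 0, 0, 0, 0, -0.08, 0.09, 0, 0, 0, 0, 0, -0.11, 0.125, 0, 0, 0, 0, 0, -0.14, 0.16, 0, 0, 0, 0, 0, -0.161, 0.183, 0, 0, 0, 0, 0, -0.161, 0.183, 0, 0, 0, 0, 0, -0.161, 0.183, 0, 0, 0, 0])

```text
time_s: 35.45
tcp_pos: [0.6444, 0.0653, 0.1991]
orientation: [-2.222, -2.22, 0.001]
force: [-0.5, 0.4, 0.1]
finger_gap: 0.999
grasp_force: 0.0
```

```bash
python3 wl.py w8 jam_jar; python3 -c "
from h import *
go(.6445,.0655,.066,0)"
```

```text
t 35.45 tcp [0.6444 0.0653 0.1991] yaw -0.06 j6 -0.08 F [-0.5  0.4  0.1] gap 0.999 g 0.0
  shift [ 0.0787 -0.0004 -0.0009] wz -0.06 level wx,wy [-0.06 -0.03]
jam_jar [([0.6416, 0.0647, 0.0105], 0.91)]
t 35.55 tcp [0.6437 0.0665 0.1994] yaw 0.05 j6 -0.08 F [ 0.3 -0.   0.3] gap 0.999 g 0.0
  shift [-0.001   0.0009  0.1334] wz 0.05 level wx,wy [-0.05 -0.02]
```

View pics/w8.png

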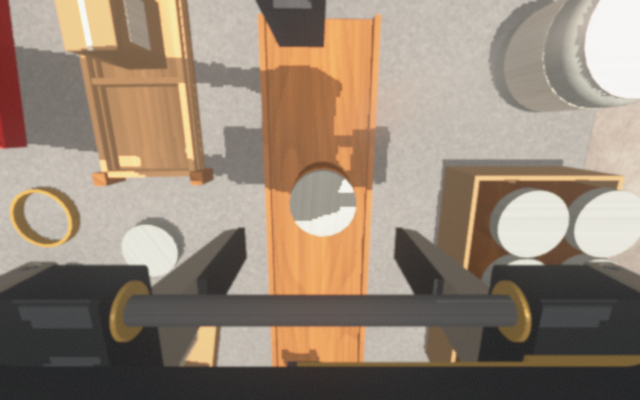

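Jam jar at (323,203) is centred. Grasping it.

>>> servo_tool(increments=[0, -0.001, 0.001, 0.03, 0, 0, 0, 0, -0.001, 0.001, 0.06, 0, 0, 0, 0, -0.001, 0.001, 0.085, 0, 0, 0, 0, -0.001, 0.001, 0.105, 0, 0, 0, 0, -0.001, 0.001, 0.12, 0, 0, 0, 0, -0.001, 0.001, 0.13, 0, 0, 0, 0, -0.001, 0.001, 0.133, 0, 0, 0, 0, -0.001, 0.001, 0.133, 0, 0, 0])

```text
time_s: 36.35
tcp_pos: [0.6456, 0.0647, 0.0669]
orientation: [2.221, 2.222, 0.0]
force: [0.9, 0.1, -0.2]
finger_gap: 0.997
grasp_force: 0.0
```

>>> servo_tool(increments=[0.1, 0, 0, 0, 0, 0, 0, 0.18, 0, 0, 0, 0, 0, 0, 0.23, 0, 0, 0, 0, 0, 0, 0.27, 0, 0, 0, 0, 0, 0, 0.31, 0, 0, 0, 0, 0, 0, 0.5, 0, 0, 0, 0, 0, 0, 0.5, 0, 0, 0, 0, 0, 0, 0.5, 0, 0, 0, 0, 0, 0], force=28)

```text
time_s: 37.15
tcp_pos: [0.646, 0.0644, 0.0669]
orientation: [2.221, 2.221, 0.001]
force: [2.1, 0.2, 1.1]
finger_gap: 0.687
grasp_force: 28.0
```

>>> servo_tool(increments=[0.5, 0, 0, 0, 0, 0, 0, 0.5, 0, 0, -0.005, 0, 0, 0, 0.5, 0, 0, -0.02, 0, 0, 0, 0.5, 0, 0, -0.045, 0, 0, 0, 0.5, 0, 0, -0.07, 0, 0, 0, 0.5, 0, 0, -0.1, 0, 0, 0, 0.5, 0, 0, -0.12, 0, 0, 0, 0.5, 0, 0, -0.12, 0, 0, 0])

```text
time_s: 37.95
tcp_pos: [0.6475, 0.0645, 0.1913]
orientation: [2.218, 2.218, 0.007]
force: [1.2, -0.3, -4.5]
finger_gap: 0.691
grasp_force: 28.0
```

```bash
python3 -c "
from h import *
go(.46,.134,.18,0)"
```

```text
t 37.95 tcp [0.6475 0.0645 0.1913] yaw 0.01 j6 -0.09 F [ 1.2 -0.3 -4.5] gap 0.691 g 28.0
  shift [ 0.0696 -0.1875  0.0099] wz 0.01 level wx,wy [0.4  0.03]
```

>>> servo_tool(increments=[0.5, 0.008, -0.022, 0, 0, 0, 0, 0.5, 0.02, -0.055, 0, 0, 0, 0, 0.5, 0.033, -0.09, 0, 0, 0, 0, 0.5, 0.046, -0.125, 0, 0, 0, 0, 0.5, 0.058, -0.155, 0, 0, 0, 0, 0.5, 0.066, -0.178, 0, 0, 0, 0, 0.5, 0.0696, -0.186, 0, 0, 0, 0, 0.5, 0.0696, -0.186, 0, 0, 0, 0])

```text
time_s: 38.75
tcp_pos: [0.4584, 0.1345, 0.1858]
orientation: [-2.22, -2.222, 0.002]
force: [1.2, -0.2, -3.7]
finger_gap: 0.688
grasp_force: 28.0
```

```bash
python3 -c "
from h import *
go(.46,.134,.063,0)"
```

```text
t 38.75 tcp [0.4584 0.1345 0.1858] yaw 0.05 j6 0.03 F [ 1.2 -0.2 -3.7] gap 0.688 g 28.0
  shift [-0.0004  0.0018  0.1228] wz 0.05 level wx,wy [-0.08  0.  ]
```

>>> servo_tool(increments=[0.5, 0, 0.001, 0.01, 0, 0, 0, 0.5, 0, 0.001, 0.03, 0, 0, 0, 0.5, 0, 0.001, 0.055, 0, 0, 0, 0.5, 0, 0.001, 0.08, 0, 0, 0, 0.5, 0, 0.001, 0.1, 0, 0, 0, 0.5, 0, 0.001, 0.11, 0, 0, 0, 0.5, 0, 0.001, 0.115, 0, 0, 0, 0.5, 0, 0.001, 0.116, 0, 0, 0])

```text
time_s: 39.55
tcp_pos: [0.461, 0.1339, 0.0704]
orientation: [-2.222, -2.221, 0.0]
force: [-0.4, -0.1, -3.5]
finger_gap: 0.692
grasp_force: 28.0
```

>>> servo_tool(increments=[0.5, 0, 0, 0.001, 0, 0, 0, 0.5, 0, 0, 0.002, 0, 0, 0, 0.5, 0, 0, 0.003, 0, 0, 0, 0.5, 0, 0, 0.004, 0, 0, 0, 0.5, 0, 0, 0.005, 0, 0, 0, 0.5, 0, 0, 0.0055, 0, 0, 0, 0.5, 0, 0, 0.006, 0, 0, 0, 0.5, 0, 0, 0.006, 0, 0, 0])

```text
time_s: 40.35
tcp_pos: [0.4605, 0.1341, 0.0645]
orientation: [-2.221, -2.221, 0.0]
force: [-0.1, 0.7, -4.0]
finger_gap: 0.693
grasp_force: 28.0
```

>>> servo_tool(increments=[0.5, 0, 0, 0.0005, 0, 0, 0, 0.5, 0, 0, 0.001, 0, 0, 0, 0.5, 0, 0, 0.0015, 0, 0, 0, 0.5, 0, 0, 0.002, 0, 0, 0, 0.5, 0, 0, 0.002, 0, 0, 0, 0.5, 0, 0, 0.002, 0, 0, 0, 0.5, 0, 0, 0.002, 0, 0, 0, 0.5, 0, 0, 0.002, 0, 0, 0])

```text
time_s: 41.15
tcp_pos: [0.4606, 0.1342, 0.0629]
orientation: [-2.221, -2.221, 0.0]
force: [-4.4, -0.2, 2.9]
finger_gap: 0.684
grasp_force: 28.0
```

>>> servo_tool(increments=[0.28, 0, 0, 0, 0, 0, 0, 0.24, 0, 0, 0, 0, 0, 0, 0.18, 0, 0, 0, 0, 0, 0, 0.15, 0, 0, 0, 0, 0, 0, 0.15, 0, 0, -0.015, 0, 0, 0, 0.15, 0, 0, -0.05, 0, 0, 0, 0.1, 0, 0, -0.095, 0, 0, 0, 0, 0, 0, -0.145, 0, 0, 0])

```text
time_s: 41.95
tcp_pos: [0.4595, 0.1341, 0.2082]
orientation: [-2.22, -2.22, 0.003]
force: [0.7, -0.2, -1.1]
finger_gap: 0.965
grasp_force: 0.0
```

>>> servo_tool(increments=[0, -0.04, -0.01, -0.03, 0, 0, 0, 0, -0.08, -0.02, -0.06, 0, 0, 0, 0, -0.12, -0.03, -0.06, 0, 0, 0, 0, -0.16, -0.04, -0.06, 0, 0, 0, 0, -0.16, -0.04, -0.06, 0, 0, 0, 0, -0.16, -0.04, -0.06, 0, 0, 0, 0, -0.16, -0.04, -0.06, 0, 0, 0, 0, -0.16, -0.04, -0.06, 0, 0, 0])

```text
time_s: 42.75
tcp_pos: [0.4207, -0.0248, 0.2674]
orientation: [-2.219, -2.223, -0.0]
force: [0.4, 0.2, -0.1]
finger_gap: 1.0
grasp_force: 0.0
```

```bash
python3 st.py; python3 -c "
from h import *
p=viewer.get_image('scene');cv2.imwrite('pics/fin.png',cv2.resize(p['img'][140:310,220:500],None,fx=2.8,fy=2.8))"
```

```text
scene retaining_bar [([0.514, 0.377, 0.036], 0.59)]
scene jam_jar [([0.46, 0.136, 0.01], 0.79)]
scene tea_carton [([0.464, 0.224, 0.008], 0.69)]
scene food_tin [([0.448, -0.228, 0.005], 0.64), ([0.459, 0.134, 0.01], 0.17)]
scene spice_jar [([0.464, -0.134, 0.0], 0.87), ([0.461, 0.186, -0.002], 0.18)]
top retaining_bar [([0.516, 0.374, 0.031], 0.97)]
top jam_jar [([0.465, 0.136, 0.007], 0.93)]
top tea_carton [([0.46, 0.226, 0.004], 0.67)]
top food_tin [([0.444, -0.223, 0.008], 0.77)]
top spice_jar [([0.46, -0.135, 0.005], 0.59)]
```

View pics/fin.png

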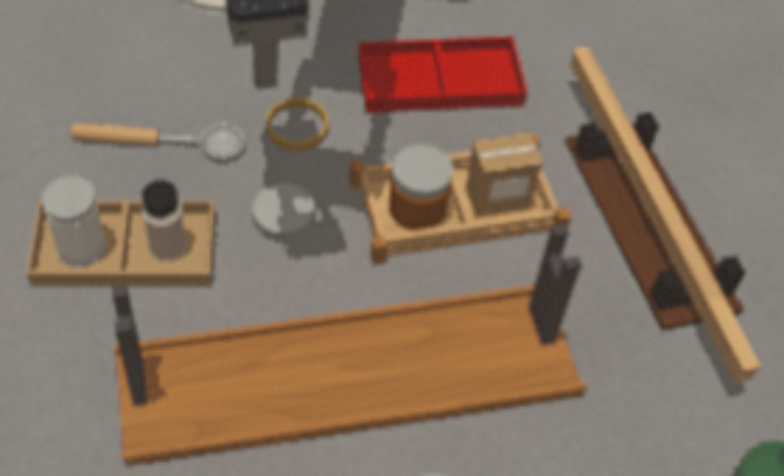

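The picture shows the bar in both saddles (650,200). Jam (420,185) and tea (507,172) are in the crate, and the tin (75,220) and spice jar (162,220) are in the brown tray, all upright.

```bash
python3 -c "
from workcell import ctrl
print(ctrl.job_done())"
```

```text
the job is handed in; nothing more can be done
None
```

The job is handed in at about 43 s of the 122 s allowed: the bar lies in both saddles of the rest, the jam jar and tea carton are in the crate, and the food tin and spice jar are in the brown tray, all upright.

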